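# Sieve the small ferrite beads out and tip the large cores into their tray

## Task

Lift the sieve just clear of the catch box and shake it there until all four small ferrite beads have dropped through into the box while the three large cores stay in the sieve. Then carry it to the empty tray, tip all three cores into the tray over a lip from low down, and set the sieve back level in its seat on the catch box. Ferrite chips, so keep the fingers off the pieces and do not let the cores fall hard, and leave the turntable, fan, magnifier and tweezers alone.

Things in the scene. Friction and masses are not known exactly. Their poses are not given: they have to be found in the camera images.
- sieve: Hand sieve of bare steel sheet, seated on the catch box, about 380 g empty. Floor 88 (x) x 116 (y) x 3 mm with 3 x 4 square holes of 21 mm, pitch 28 mm; origin at the centre of the floor's underside, z up. Upright end walls at y = -61 and +61 mm, 30 mm high. A rigid bail on two straps at the ends spans it along y. Ferrites slide on it with friction about 0.35; those on the webs must be shaken off
- sieve_grip (a point): middle of the sieve's black plastic grip on the bail, 86 mm above the sieve's origin: a flat-sided bar 16 mm thick (along the sieve's x), 26 mm high, 90 mm long (along the sieve's y), free all round; axes as the sieve's
- sieve_lip (a point): middle of the outer edge of the sieve's -x pouring lip, 83 mm from the sieve's origin along -x and 18 mm above it. The +x side has the same lip. Each is a flat sheet rising 22 degrees outwards from the floor's edge, without a step, 116 mm wide between the end walls; axes as the sieve's
- catch_box: Catch box under the sieve: open grey plastic enclosure bottom, outside 132 (x) x 138 (y) x 60 mm high, walls and floor 4 mm, fixed to the bench. Origin at the centre of its underside, z up
- catch_box_seat (a point): where the origin of the seated sieve lies: the catch box's centre, 54 mm above its underside, axes parallel to the sieve's. Four corner bosses 54 mm high carry the sieve's floor, 6 mm below the rim; about 3 mm of play each way, the sloping lips lead it in
- core_tray: Tray for the large cores: open grey plastic tray, outside 160 (x) x 210 (y) x 38 mm high, walls and floor 4 mm, fixed to the bench. Origin at the centre of its underside, z up. Empty at the start; it and the catch box may change sides
- bead1: small ferrite bead: a plain dark-grey bored cylinder, 13 mm diameter, 15 mm long, about 10 g. Origin at its centre, z along its axis. Starts standing on end on the webs between the sieve's holes
- bead2: small ferrite bead: a plain dark-grey bored cylinder, 13 mm diameter, 15 mm long, about 10 g. Origin at its centre, z along its axis. Starts standing on end on the webs between the sieve's holes
- bead3: small ferrite bead: a plain dark-grey bored cylinder, 13 mm diameter, 15 mm long, about 10 g. Origin at its centre, z along its axis. Starts standing on end on the webs between the sieve's holes
- bead4: small ferrite bead: a plain dark-grey bored cylinder, 13 mm diameter, 15 mm long, about 10 g. Origin at its centre, z along its axis. Starts standing on end on the webs between the sieve's holes
- core1: large ferrite cable core: a plain dark-grey bored cylinder, 26 mm diameter, 28 mm long, about 55 g, too big for the sieve's holes. Origin at its centre, z along its axis. Starts standing on end in the sieve
- core2: large ferrite cable core: a plain dark-grey bored cylinder, 26 mm diameter, 28 mm long, about 55 g, too big for the sieve's holes. Origin at its centre, z along its axis. Starts standing on end in the sieve
- core3: large ferrite cable core: a plain dark-grey bored cylinder, 26 mm diameter, 28 mm long, about 55 g, too big for the sieve's holes. Origin at its centre, z along its axis. Starts standing on end in the sieve
- turntable: bystander: black plastic turntable 170 mm across with a circuit board on it, 55 mm high in all, fixed; origin at the centre of its underside
- fume_fan: bystander: grey fume fan, box 85 x 170 mm and 195 mm high, with a toggle switch, fixed; origin at the centre of its underside
- magnifier: bystander: steel magnifier on a round foot of 150 mm, post and arm with a clamping knob; its 116 mm lens is 330 mm up, about 200 mm from the post along its own +y, fixed; origin at the centre of its underside
- tweezers: bystander: blue tweezers lying flat, 125 x 15 x 8 mm, loose; origin at the centre of the underside, x along the length
There are look-alikes about, which are no part of the job. What is shaped like the sieve but green or purple is not meant.

How it is judged:
By the outcome, as a careful person would: the job done as asked, in the order asked, and still so for the second after the job is handed in, with the robot touching nothing.
It also fails if it takes over 64 s, if anything falls off the work surface, if the arm or the gripper's body presses on something with over 40 N, if the wrist force passes 120 N, or if a joint passes its speed limit or range.

## Robot

A 6-joint arm with a two-finger parallel gripper is mounted at the origin on the work surface. World frame = base frame: x ahead of the robot, y to its left, z up, the work surface at z = 0. Lengths are in m, angles in rad, forces in N, time in s.
With the tool pointing down it reaches from about 0.35 to 0.775 m from the base axis. Payload 5.5 kg.
Tool frame: the origin (TCP) lies on the centre line of the jaws, within the pads' length; the fingertips stand 11 mm ahead of it and the grasp point (between the pads) lies 8 mm behind it; z points along the fingers, y is the line along which they close (so a half turn about z gives the same grasp; the last joint's range is limited). The gripper opens to 85 mm and grips with 20 to 120 N. Pads are 22 mm wide; open, the fingers measure 114 mm over their backs; the gripper's body (76 mm by 85 mm) begins 54 mm behind the grasp point. The pads swing forward as they close: fully open they stand 13 mm farther back than shut.
Start: joints at [-1.437, 0.313, 0.046, 1.304, 0, 1.431], TCP at [0.155, -0.554, 0.242] pointing down, gripper open.
Joint ranges: [-2.76, 2.76], [-0.86, 1.69], [-1.03, 1.26], [-2.2, 2.34], [-1.47, 1.5], [-3.14, 3.14]. Speed limits (rad/s): [2.57, 2.57, 3.14, 3.14, 3.14, 3.14].

## Interface

Orientations are given as a unit quaternion [x, y, z, w].
In Python, from bench import r gives the robot as it stands.
- The arm moves only by the tool move_arm, never from a script. Its argument "rows" is a list of rows, each an object with "rot": the turn, a rotation vector about the tool's x, y, z in units of 8 degrees (1.0 is 8 degrees), a list of three; "translation": the shift along the tool's x, y, z in units of 25 mm (1.0 is 25 mm), a list of three; "hand": the opening, from -1 (shut) to 1 (fully open). A call has 1 to 10 rows; each row is the pose to reach, as a shift and turn from the pose commanded when the call began, along the tool's axes at that moment; what a row does not reach only later rows make up. A row lasts 1/8 s, in which the tool goes at most 62.5 mm and 10.7 degrees, less where a joint would pass 70% of its speed; a pose out of reach is approached as far as the arm can. A call with a gripper value outside its range is refused whole. The fingers move at their own pace and stop on an object; "newtons" is the grip in N (left out, the last holds). Time passes only in rows, so rows that repeat a pose let the fingers close. It gives the time, the measured TCP pose, the force, the opening and the grip force at its end, in the units of the state.
- r.read_state(): the state, without advancing time (a new reading comes with each control period).
- r.camera(name): name is "side" or "top" or "wrist"; returns a dict with "image" (480x640x3 uint8, blue, green, red), "z_map" (480x640 float32, m along the optical axis (not along the pixel's ray), 0 where there is no reading), "fx", "fy", "cx", "cy" (pixels), "k1" (the pictures are not rectified: a ray, as slopes to the right and down, at radius r is drawn at 1 + k1 r^2 times it, then the intrinsics apply), "extrinsics" (4x4, takes a point from camera to world coordinates). Camera axes: x right, y down, z forward; pixel columns grow to the right and rows downward; lengths in m; the calibration is good to about 2 mm. A picture is of the moment at which its call begins.
- r.hand_in(): hands the job in; it is judged then, once.
Trained networks look in the newest picture that a camera, given by its name, has taken for a name from the list of things; names that differ only in an ending like _2 or _b are one class to them, and where a whole thing is asked for, a point or a joint stands for the part that bears it (a point fixed in the world has none). Each returns a list of dicts, best first, with "conf" (0 to 1); they miss things now and then, are a little off and sometimes report something else, mostly with a low value. They report only what shows in the picture. A call takes as long as a camera call. They do not tell look-alikes from the thing itself.
- r.search_frame(name, camera): "bbox" ([left, top, width, height] in pixels, round what is visible of it).
- r.masks_of(name, camera): "region" (480x640 bool, what is visible of it) and "bbox" ([left, top, width, height] in pixels, round what is visible of it).
- r.spot_point(name, camera): "at" ([column, row] in pixels: a listed point, or the origin of a listed thing).
The state is a dict: "clock": time; "joint_positions": joint angles; "joint_vel": joint speeds; "joint_torque": joint torques, N m; "position": TCP position; "tool_rot": TCP orientation; "contact_force": force on the tool from outside, world axes, zero at the start; "torque": the same for the moment, N m; "width": finger opening in m; "gripper_force": force on a finger pad.
Only numpy, scipy, OpenCV 4.12 (cv2) and the standard library are available. Lean on these libraries where they do the work, as an engineer would, in place of code of your own. Each camera call takes 0.05 s, during which the arm holds its last target. There are 200 camera calls.

## Working session

There is one attempt and no reset: what is moved stays moved. The work goes in short steps, Python scripts to look and compute and a tool call to move; the robot and the scene stay as the last step left them, time stands still between calls to the robot, and variables do not carry over. Pictures are saved under pics/ and viewed, at most 10 in all, crops included, and the job is handed in when it is done.

Besides the shell and the picture viewer there is one more tool, called after ">>>" as name([rows], argument=value, ...), one row to a line, values as JSON. move_arm: Moves the arm, as the interface text tells. Its arguments: {"type":"object","properties":{"rows":{"type":"array"},"newtons":{"type":"number"}},"required":["rows"]}

```bash
mkdir -p pics; ls; cat > h.py <<'E'
import numpy as np, cv2
from bench import r
from scipy.spatial.transform import Rotation as R
def px2w(c,u,v,z=None):
    K=np.array([[c['fx'],0,c['cx']],[0,c['fy'],c['cy']],[0,0,1.]])
    p=cv2.undistortPoints(np.array([[[u,v]]],float),K,np.array([c['k1'],0,0,0,0.]))[0,0]
    E=np.array(c['extrinsics'])
    d=np.array([p[0],p[1],1])
    if z is None:
        return E[:3,:3]@(d*c['z_map'][int(round(v)),int(round(u))])+E[:3,3]
    w=E[:3,:3]@d; s=(z-E[2,3])/w[2]
    return E[:3,3]+s*w
def w2px(c,P):
    E=np.array(c['extrinsics']); q=(np.atleast_2d(P)-E[:3,3])@E[:3,:3]
    s=q[:,:2]/q[:,2:]; s=s*(1+c['k1']*(s**2).sum(1,keepdims=True))
    return s*[c['fx'],c['fy']]+[c['cx'],c['cy']]
E
python3 - <<'E'
from h import *
a=r.camera('top');b=r.camera('side')
cv2.imwrite('pics/top.png',a['image']);cv2.imwrite('pics/side.png',b['image'])
for n in ['sieve','sieve_grip','catch_box','core_tray','turntable','fume_fan','magnifier','tweezers','core1','bead1']:
    for cn,c in (('top',a),('side',b)):
        for d in r.spot_point(n,cn)[:7]:
            u,v=d['at']
            try:p=px2w(c,u,v)
            except Exception:p=np.zeros(3)
            print(n,cn,round(d['conf'],2),np.round([u,v]),p.round(3))
print(r.read_state())
E
```

```text
pics
sieve top 0.91 [222. 237.] [0.563 0.235 0.153]
sieve top 0.7 [164. 333.] [0.33  0.42  0.001]
sieve top 0.59 [270. 331.] [0.336 0.128 0.095]
sieve side 0.87 [322. 442.] [0.323 0.416 0.002]
sieve side 0.64 [376. 337.] [0.333 0.134 0.003]
sieve_grip top 0.75 [154. 337.] [0.326 0.412 0.099]
sieve_grip top 0.69 [264. 333.] [0.327 0.153 0.001]
sieve_grip top 0.64 [218. 238.] [ 0.585  0.281 -0.   ]
sieve_grip side 0.97 [248. 288.] [0.566 0.264 0.146]
sieve_grip side 0.94 [326. 412.] [0.312 0.427 0.1  ]
sieve_grip side 0.67 [376. 306.] [0.335 0.146 0.1  ]
catch_box side 0.67 [257. 337.] [0.526 0.305 0.065]
catch_box side 0.58 [247. 302.] [0.592 0.241 0.083]
core_tray top 0.71 [418. 274.] [ 0.478 -0.26   0.002]
core_tray side 0.71 [379. 239.] [ 0.472 -0.25   0.004]
turntable top 0.58 [333. 164.] [ 0.774 -0.037  0.038]
turntable top 0.57 [420. 275.] [ 0.473 -0.266  0.004]
turntable side 0.92 [250. 248.] [ 0.757 -0.008  0.029]
fume_fan top 0.75 [506. 236.] [ 0.547 -0.435  0.19 ]
fume_fan side 0.61 [384. 195.] [ 0.531 -0.436  0.051]
magnifier top 0.97 [136. 243.] [0.57  0.493 0.033]
magnifi
[... 732 characters left out ...]
1, 'joint_positions': array([-1.43660775e+00,  3.13207061e-01,  4.60871544e-02,  1.30358788e+00,
        2.15410330e-05,  1.43116325e+00]), 'joint_vel': array([ 0.00040877, -0.00025918, -0.00215692, -0.00048055, -0.00108141,
       -0.00137327]), 'joint_torque': array([ 6.68138637e-04, -4.80480516e+01,  2.98816162e+01,  5.52662750e-04,
       -3.68376050e-05, -4.42910647e-06]), 'position': array([ 0.15547112, -0.55362379,  0.2423139 ]), 'tool_rot': array([9.90642342e-01, 1.36483506e-01, 1.06499568e-05, 4.43013477e-05]), 'contact_force': array([ 0.88562996, -0.06664424, -0.44562268]), 'torque': array([ 0.00379721, -0.02010427, -0.01827826]), 'gripper_force': 0.0, 'width': 0.08544564162017357}
```

View pics/top.png

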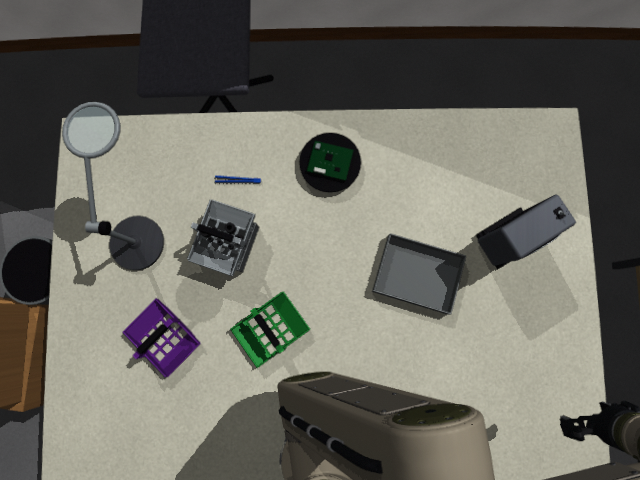

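View pics/side.png

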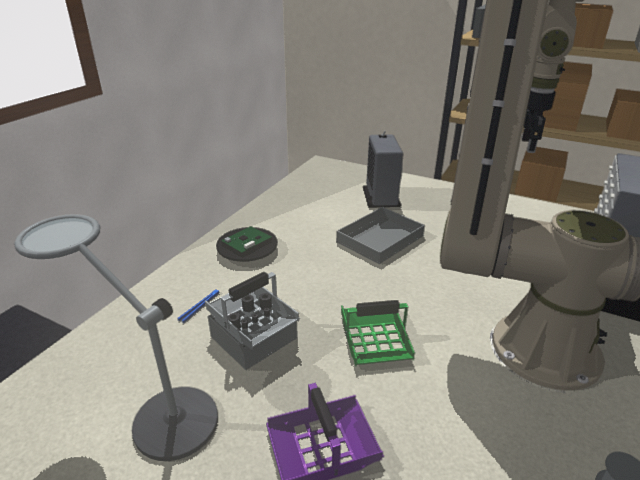

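```bash
python3 - <<'E'
import cv2
a=cv2.imread('pics/top.png')[190:290,160:290]
cv2.imwrite('pics/topc.png',cv2.resize(a,None,fx=5.5,fy=5.5,interpolation=cv2.INTER_CUBIC))
E
```

```text
(no output)
```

View pics/topc.png

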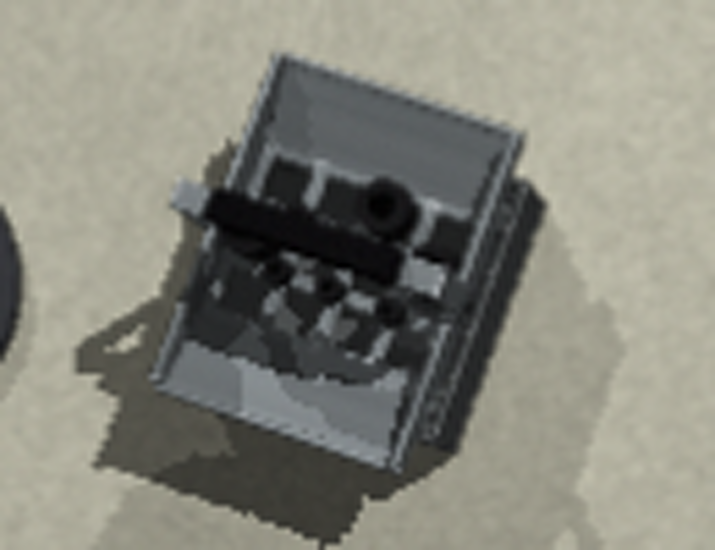

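Top view: the bare steel sieve sits on the catch box at (222,237); its look-alikes are the purple one at (160,340) and the green one at (268,330). I choose the bare steel one, and the crop confirms it: black grip, cores and beads inside, grey box. The empty tray is at (418,275). Next I measure the grip and tray.

```bash
cat >> h.py <<'E'
def cloud(c):
    v,u=np.mgrid[0:480,0:640]; z=c['z_map']; m=z>0
    K=np.array([[c['fx'],0,c['cx']],[0,c['fy'],c['cy']],[0,0,1.]])
    p=cv2.undistortPoints(np.stack([u[m],v[m]],1)[:,None].astype(float),K,np.array([c['k1'],0,0,0,0.]))[:,0]
    E=np.array(c['extrinsics']); zz=z[m][:,None]
    return np.hstack([p,np.ones_like(zz)])*zz@E[:3,:3].T+E[:3,3], c['image'][m].astype(int), np.stack([u[m],v[m]],1)
def rect(p):
    (c,(w,h),a)=cv2.minAreaRect(p[:,:2].astype(np.float32)*1000); return np.round(c,1),np.round((w,h),1),round(a,1)
E
python3 - <<'E'
from h import *
for n in ('top','side'):
    c=r.camera(n); P,I,U=cloud(c)
    m=(abs(P[:,0]-.57)<.1)&(abs(P[:,1]-.25)<.11)&(P[:,2]>.125)&(P[:,2]<.17)&(I.max(1)<60)
    g=P[m]; print(n,'grip',len(g),rect(g),g[:,2].min().round(3),g[:,2].max().round(3),'zmax pts',np.percentile(g[:,2],[50,90]).round(3))
    if n=='top':
        t=g[g[:,2]>np.percentile(g[:,2],60)-.004]; print('top face',rect(t),t.mean(0).round(4))
    m=(abs(P[:,0]-.57)<.13)&(abs(P[:,1]-.25)<.13)&(P[:,2]>.07)&(P[:,2]<.1)&(I.max(1)>75)
    print(' sieve rims',rect(P[m]))
    m=(abs(P[:,0]-.475)<.17)&(abs(P[:,1]+.25)<.14)&(P[:,2]>.031)&(P[:,2]<.045)
    g=P[m]; print(' tray rim',len(g),rect(g),np.percentile(g[:,2],[10,50,90]).round(3))
    m=(abs(P[:,0]-.57)<.13)&(abs(P[:,1]-.25)<.13)&(P[:,2]>.055)&(P[:,2]<.066)
    print(' box rim?',rect(P[m]))
E
```

```text
top grip 273 (array([572.3, 246.2]), array([112.8,  17.4]), 69.7) 0.132 0.159 zmax pts [0.152 0.156]
top face (array([575.2, 253.3]), array([89.4, 16.3]), 70.5) [0.5752 0.2532 0.1528]
 sieve rims (array([575.6, 253.1]), array([125.6, 171.4]), 70.7)
 tray rim 509 (array([ 476.6, -259.7]), array([210.4, 161.9]), 72.2) [0.033 0.037 0.041]
 box rim? (array([579. , 246.8]), array([130.3, 162.5]), 69.9)
side grip 349 (array([569.9, 257.2]), array([87.9, 15.5]), 68.8) 0.129 0.158 zmax pts [0.144 0.153]
 sieve rims (array([571.8, 255.3]), array([130.2, 172.1]), 69.7)
 tray rim 586 (array([ 472.3, -257.8]), array([216.3, 164. ]), 71.8) [0.032 0.037 0.04 ]
 box rim? (array([573.1, 259.3]), array([131.2, 150.7]), 70.9)
```

```bash
cat >> h.py <<'E'
def Rd(yaw,tilt=0,roll=0):
    """tool down, tool x at yaw(deg) in world; tilt about tool x, roll about tool y (deg)"""
    return R.from_euler('z',yaw,degrees=True)*R.from_euler('x',180,degrees=True)*R.from_rotvec(np.radians([tilt,roll,0]))
def to(p,Q,s=None):
    s=s or r.read_state(); q=R.from_quat(s['tool_rot'])
    print('trans',np.round(q.inv().apply(np.array(p)-s['position'])/.025,2),'rot',np.round(np.degrees((q.inv()*Q).as_rotvec())/8,2))
def st():
    s=r.read_state(); q=R.from_quat(s['tool_rot']); m=q.as_matrix()
    print('t',round(s['clock'],2),'p',s['position'].round(4),'xyaw',np.degrees(np.arctan2(m[1,0],m[0,0])).round(2),'z',m[:,2].round(3),'F',s['contact_force'].round(1),'j',s['joint_positions'].round(2),'w',round(s['width'],4)); return s
E
python3 -c "
from h import *
st(); to([.572,.2545,.215],Rd(70)); to([.40,-.15,.25],Rd(35))"
```

```text
t 1.2 p [ 0.1554 -0.5536  0.2423] xyaw 15.69 z [-0. -0. -1.] F [ 0.1 -0.8  0.9] j [-1.44  0.31  0.05  1.3  -0.    1.43] w 0.0853
trans [ 24.78 -26.62   1.09] rot [ 0.    0.   -6.79]
trans [ 13.78 -12.9   -0.31] rot [ 0.    0.   -2.41]
```

>>> move_arm([
  {"translation": [13.8,-12.9,-0.3],"rot": [0,0,-3],"hand": 1},
  {"translation": [13.8,-12.9,-0.3],"rot": [0,0,-3],"hand": 1},
  {"translation": [13.8,-12.9,-0.3],"rot": [0,0,-3],"hand": 1},
  {"translation": [13.8,-12.9,-0.3],"rot": [0,0,-3],"hand": 1},
  {"translation": [13.8,-12.9,-0.3],"rot": [0,0,-3],"hand": 1},
  {"translation": [13.8,-12.9,-0.3],"rot": [0,0,-3],"hand": 1},
  {"translation": [24.8,-26.6,1.1],"rot": [0,0,-6.8],"hand": 1},
  {"translation": [24.8,-26.6,1.1],"rot": [0,0,-6.8],"hand": 1},
  {"translation": [24.8,-26.6,1.1],"rot": [0,0,-6.8],"hand": 1},
  {"translation": [24.8,-26.6,1.1],"rot": [0,0,-6.8],"hand": 1},
])

```text
clock: 2.45
position: [0.4544, -0.0041, 0.2329]
tool_rot: [0.818, 0.575, 0.0, 0.001]
contact_force: [1.2, -1.1, 0.1]
width: 0.0854
gripper_force: 0.0
```

```bash
python3 -c "
from h import *
st(); to([.572,.2545,.215],Rd(70))"
```

```text
t 2.45 p [ 0.4544 -0.0041  0.2329] xyaw 70.16 z [ 0.001 -0.001 -1.   ] F [ 1.2 -1.1  0.1] j [-0.19  0.08 -0.27  1.22 -0.    1.73] w 0.0854
trans [11.33  0.91  0.72] rot [0.01 0.   0.02]
```

>>> move_arm([
  {"translation": [11,0.9,0.7],"rot": [0,0,0],"hand": 1},
  {"translation": [11,0.9,0.7],"rot": [0,0,0],"hand": 1},
  {"translation": [11,0.9,0.7],"rot": [0,0,0],"hand": 1},
  {"translation": [11,0.9,0.7],"rot": [0,0,0],"hand": 1},
  {"translation": [11,0.9,0.7],"rot": [0,0,0],"hand": 1},
  {"translation": [11,0.9,0.7],"rot": [0,0,0],"hand": 1},
])

```text
clock: 3.2
position: [0.5686, 0.2467, 0.2141]
tool_rot: [0.818, 0.575, -0.0, -0.0]
contact_force: [-0.2, -0.2, -0.1]
width: 0.0854
gripper_force: 0.0
```

```bash
python3 - <<'E'
from h import *
s=st(); c=r.camera('wrist'); cv2.imwrite('pics/w1.png',c['image']); P,I,U=cloud(c)
m=(abs(P[:,0]-.575)<.08)&(abs(P[:,1]-.255)<.08)&(P[:,2]>.144)&(P[:,2]<.165)
g=P[m]; print(len(g),rect(g),np.percentile(g[:,2],[5,50,95]).round(4), np.median(I[m],0))
to([.572,.2545,.132],Rd(70))
for d in r.spot_point('sieve_grip','wrist')[:2]: print(d, px2w(c,*d['at'],z=.14))
E
```

```text
t 3.2 p [0.5686 0.2467 0.2141] xyaw 70.26 z [-0.001 -0.    -1.   ] F [-0.2 -0.2 -0.1] j [ 0.28  0.41  0.12  1.28 -0.    2.2 ] w 0.0854
5392 (array([578.2, 259.8]), array([111.6,  17.5]), 70.3) [0.1508 0.1529 0.154 ] [21. 19. 19.]
trans [0.4  0.02 3.3 ] rot [-0.01  0.01  0.02]
{'at': [96.1, 446.2], 'conf': 0.62} [0.39030783 0.1699206  0.14      ]
{'at': [308.4, 199.4], 'conf': 0.61} [0.57139104 0.2731958  0.14      ]
```

View pics/w1.png

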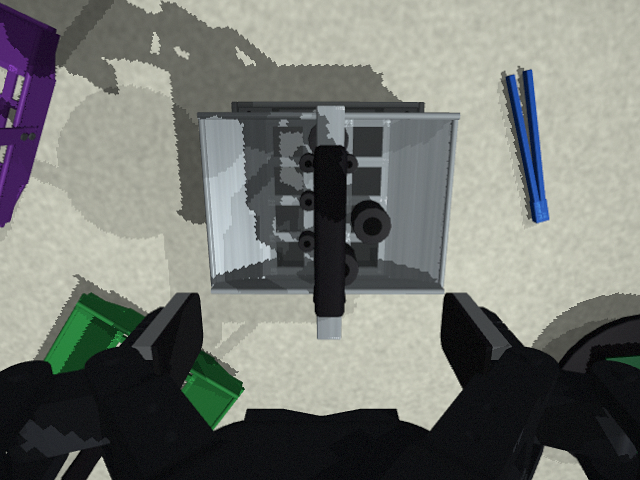

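Wrist view: black grip runs from (330,147) to (330,317), parallel to the pads. Beads are at (307,162), (307,200), (307,241) and (350,162); cores at (370,222), (348,268) and (328,135).

```bash
python3 - <<'E'
from h import *
s=st(); c=r.camera('wrist'); P,I,U=cloud(c)
m=(abs(P[:,0]-.575)<.08)&(abs(P[:,1]-.255)<.08)&(P[:,2]>.146)&(P[:,2]<.16)&(I.max(1)<50)
g=P[m]; print(rect(g),np.median(I[m],0)); q=rect(g)[0]/1000
to([q[0],q[1],.132],Rd(70.3))
E
```

```text
t 3.3 p [0.568  0.2445 0.2148] xyaw 70.11 z [-0.001 -0.001 -1.   ] F [-0.3 -1.   0.2] j [ 0.28  0.41  0.12  1.28 -0.    2.19] w 0.0856
(array([576.2, 254.1]), array([88.5, 17.1]), 70.2) [20. 18. 18.]
trans [0.49 0.17 3.32] rot [-0.    0.01 -0.03]
```

>>> move_arm([
  {"translation": [0.45,0.15,1.5],"rot": [0,0,0],"hand": 1},
  {"translation": [0.45,0.15,2.8],"rot": [0,0,0],"hand": 1},
  {"translation": [0.45,0.15,3.3],"rot": [0,0,0],"hand": 1},
  {"translation": [0.45,0.15,3.3],"rot": [0,0,0],"hand": 0},
  {"translation": [0.45,0.15,3.3],"rot": [0,0,0],"hand": -0.8},
  {"translation": [0.45,0.15,3.3],"rot": [0,0,0],"hand": -1},
  {"translation": [0.45,0.15,3.3],"rot": [0,0,0],"hand": -1},
  {"translation": [0.45,0.15,3.3],"rot": [0,0,0],"hand": -1},
  {"translation": [0.45,0.15,3.3],"rot": [0,0,0],"hand": -1},
], newtons=90)

```text
clock: 4.47
position: [0.5764, 0.2543, 0.1338]
tool_rot: [0.819, 0.574, 0.001, 0.0]
contact_force: [-1.2, -0.6, 5.8]
width: 0.0149
gripper_force: 88.6
```

```bash
python3 -c "
from h import *
st()"
```

```text
t 4.47 p [0.5764 0.2543 0.1338] xyaw 70.1 z [ 0.002  0.    -1.   ] F [-1.2 -0.6  5.8] j [ 0.29  0.47  0.    1.11 -0.    2.21] w 0.0149
```

>>> move_arm([
  {"translation": [0,0,-0.25],"rot": [0,0,0],"hand": -1},
  {"translation": [0,0,-0.55],"rot": [0,0,0],"hand": -1},
  {"translation": [0,0.4,-0.55],"rot": [0,0,0],"hand": -1},
  {"translation": [0,-0.4,-0.55],"rot": [0,0,0],"hand": -1},
  {"translation": [0,0.4,-0.55],"rot": [0,0,0],"hand": -1},
  {"translation": [0,-0.4,-0.55],"rot": [0,0,0],"hand": -1},
  {"translation": [0,0.4,-0.55],"rot": [0,0,0],"hand": -1},
  {"translation": [0,-0.4,-0.55],"rot": [0,0,0],"hand": -1},
  {"translation": [0,0,-0.55],"rot": [0,0,0],"hand": -1},
])

```text
clock: 5.6
position: [0.5743, 0.2542, 0.1456]
tool_rot: [0.818, 0.575, -0.001, -0.001]
contact_force: [0.4, 0.6, -6.5]
width: 0.0144
gripper_force: 90.5
```

```bash
cat >> h.py <<'E'
def look(name,crops):
    ims=[]
    for n,(x,y,w,h,f) in crops.items():
        c=r.camera(n); ims.append(cv2.resize(c['image'][y:y+h,x:x+w],None,fx=f,fy=f,interpolation=cv2.INTER_CUBIC))
    H=max(i.shape[0] for i in ims); ims=[cv2.copyMakeBorder(i,0,H-i.shape[0],0,0,cv2.BORDER_CONSTANT) for i in ims]
    o=np.hstack(ims); print(o.shape); cv2.imwrite('pics/'+name+'.png',o)
E
python3 -c "
from h import *
st()
look('s1',{'side':(195,250,120,130,3.4),'wrist':(180,80,300,260,1.25)})
for n in ('wrist','side'):
  for k in ('bead1','core1'):
    print(n,k,[(np.round(d['at']),round(d['conf'],2)) for d in r.spot_point(k,n)])
"
```

```text
t 5.6 p [0.5743 0.2542 0.1456] xyaw 70.16 z [-0.003 -0.001 -1.   ] F [ 0.4  0.6 -6.5] j [0.29 0.46 0.02 1.14 0.   2.21] w 0.0144
(442, 783, 3)
wrist bead1 [(array([348., 220.]), 0.63), (array([317., 321.]), 0.58), (array([267., 250.]), 0.57), (array([245., 237.]), 0.39)]
wrist core1 [(array([304., 183.]), 0.8), (array([358., 286.]), 0.67)]
side bead1 [(array([277., 311.]), 0.42), (array([263., 316.]), 0.38)]
side core1 [(array([262., 317.]), 0.69), (array([239., 318.]), 0.65), (array([264., 301.]), 0.53), (array([254., 301.]), 0.45)]
```

View pics/s1.png

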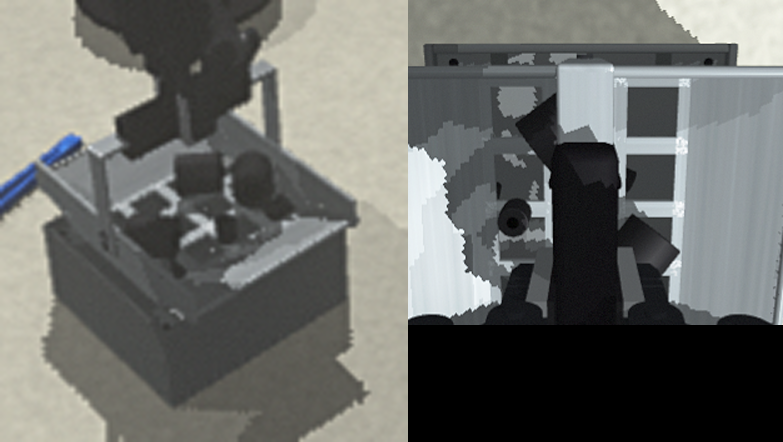

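Lifted sieve: two cores toppled, all still inside; at least one bead still on a web (crop (515,218)). I keep shaking in both directions.

>>> move_arm([
  {"translation": [0.25,0.3,0],"rot": [0,0,0],"hand": -1},
  {"translation": [-0.25,-0.3,0],"rot": [0,0,0],"hand": -1},
  {"translation": [0.25,0.3,0],"rot": [0,0,0],"hand": -1},
  {"translation": [-0.25,-0.3,0],"rot": [0,0,0],"hand": -1},
  {"translation": [0.25,-0.3,0],"rot": [0,0,0],"hand": -1},
  {"translation": [-0.25,0.3,0],"rot": [0,0,0],"hand": -1},
  {"translation": [0.25,-0.3,0],"rot": [0,0,0],"hand": -1},
  {"translation": [-0.25,0.3,0],"rot": [0,0,0],"hand": -1},
  {"translation": [0,0,0],"rot": [0,0,0],"hand": -1},
])

```text
clock: 7.02
position: [0.5775, 0.2528, 0.1465]
tool_rot: [0.819, 0.573, 0.0, 0.001]
contact_force: [0.2, 0.7, -6.2]
width: 0.0146
gripper_force: 90.6
```

>>> move_arm([
  {"translation": [0.3,0.2,0],"rot": [0,0,0],"hand": -1},
  {"translation": [-0.3,0.2,0],"rot": [0,0,0],"hand": -1},
  {"translation": [0.3,-0.3,0],"rot": [0,0,0],"hand": -1},
  {"translation": [-0.3,-0.3,0],"rot": [0,0,0],"hand": -1},
  {"translation": [0.3,0.3,0],"rot": [0,0,0],"hand": -1},
  {"translation": [-0.3,0.3,0],"rot": [0,0,0],"hand": -1},
  {"translation": [0.3,-0.3,0],"rot": [0,0,0],"hand": -1},
  {"translation": [-0.3,0.0,0],"rot": [0,0,0],"hand": -1},
  {"translation": [0,0,0],"rot": [0,0,0],"hand": -1},
])

```text
clock: 8.15
position: [0.5753, 0.2529, 0.1465]
tool_rot: [0.819, 0.574, -0.0, 0.0]
contact_force: [0.2, 0.8, -6.5]
width: 0.0145
gripper_force: 90.6
```

```bash
python3 -c "
from h import *
st()
look('s2',{'side':(195,250,120,130,3.4),'wrist':(180,80,300,260,1.25)})
"
```

```text
t 8.15 p [0.5753 0.2529 0.1465] xyaw 70.02 z [-0.    -0.001 -1.   ] F [ 0.2  0.8 -6.5] j [ 0.29  0.46  0.02  1.14 -0.    2.21] w 0.0145
(442, 783, 3)
```

View pics/s2.png

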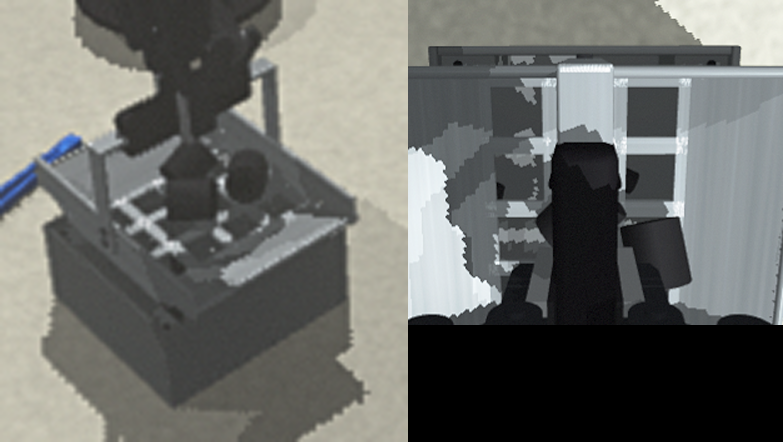

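```bash
cat >> h.py <<'E'
def hmap(cams=('side','top','wrist'),cell=4):
    s=r.read_state(); q=R.from_quat(s['tool_rot']); A=[]
    for n in cams:
        P,I,U=cloud(r.camera(n)); A.append(P)
    P=np.vstack(A); o=s['position']-q.apply([0,0,.008])
    L=q.inv().apply(P-o)  # tool axes at grip
    X=L[:,1];Y=L[:,0];Z=86-L[:,2]*1000;X=X*1000;Y=Y*1000   # sieve-ish coords (y up to sign)
    nx,ny=int(176/cell),int(124/cell); G=np.full((ny,nx),np.nan)
    for x,y,z in zip(X,Y,Z):
        i,j=int((y+62)//cell),int((x+88)//cell)
        if 0<=i<ny and 0<=j<nx and -70<z<50:
            if np.isnan(G[i,j]) or z>G[i,j]: G[i,j]=z
    for row in G: print(''.join('  ' if np.isnan(v) else ' _' if v<-5 else ' .' if v<6 else '%2d'%v for v in row))
E
python3 -c "
from h import *
hmap()"
```

```text
3031323131343132323232323331303131313333393331313232303230313033332929323027342927313020
2134161412 _11 730 . .14 . . . .32 . .152726 _   _     _22 . . . . 6 610 812  14  202015
2019171312111211 9 6 . . . _ _ . . . .2020222119 _ . . _ _ . . . 6 . . 9 9 8111117201818
18201917121210 9 7 7 . 6 . _ _ _ .17222322222221   . . _ _ _ . . . 7 . 6 810101214171818
2320171515111013 6 . . . . _ _ _20272525252624     .           . . 6 6 71210151317171918
19191616131211 8 7 7 . . . _ _122627282827242321   . .   _ _   . . . 6 7 813111416161918
19201816141110 9 7 6 . . . _ _17273028292725  14   .13 _ 7 _ 7 . . . . 7 910141316161918
19201614151210 8 7 . . . 6 . .12182928293222     . .22181922191217 . . 71010121614171818
19201815151110 8 7 6 . . . 6 . .1118272828 . . .  202729282728262117 . 810 9161417161918
20191614131313 8 7 . . . . . . . .152127          202528272829272518 8 9 912111416202018
18181615141111 9 8 . . . . _   _ . . .2020        232526272828322415 . 9 812111316171918
18241615141410 8 7 . . . . _ _ _ . . .1317      182025242527262421 . 610 810131415161919
19191815131110 8 6 6 . . . _ _ _
[... 958 characters left out ...]
210 9 7 . . . . . . . . . . .       _ . . . . . . . . . . . 7 812121515181918
20191715131210 9 7 . . . . _ _ _ . . . .       . . . . _ _ _ _ . . . . 71011131517181918
20191715131210 8 7 . . . . _ _ _ . . . .       . . . . _ _ _ _ . . 6 7 81111121417201918
19181715131210 8 6 6 . . . _ _ _ _ . . .           . . _ _ _ _ . . . . 8 911141816211818
18191715141210 9 7 . . . .         . . .           . .         . . . . 6 910121518191918
19191715131210 8 7 . . . . . . . . . . .           . . . . . . . . . . 7 811121316161918
283131303130313131313131313131313131313030      3031303132303031313032303030313132313019
29313231333231323131313231313131333132494843443931313131333132313131313131313131313130 _
```

The height map shows three cores and no bead in view, but the spot under the bar is hidden. I'll give one more shake to shift the cores and check again.

>>> move_arm([
  {"translation": [-0.3,0.3,0],"rot": [0,0,0],"hand": -1},
  {"translation": [0.3,0.3,0],"rot": [0,0,0],"hand": -1},
  {"translation": [-0.3,-0.3,0],"rot": [0,0,0],"hand": -1},
  {"translation": [0.3,-0.3,0],"rot": [0,0,0],"hand": -1},
  {"translation": [0,0.4,0],"rot": [0,0,0],"hand": -1},
  {"translation": [0,-0.4,0],"rot": [0,0,0],"hand": -1},
  {"translation": [0.3,0.3,0],"rot": [0,0,0],"hand": -1},
  {"translation": [-0.3,-0.3,0],"rot": [0,0,0],"hand": -1},
  {"translation": [0.2,0.1,0],"rot": [0,0,0],"hand": -1},
  {"translation": [0,0,0],"rot": [0,0,0],"hand": -1},
])

```text
clock: 9.65
position: [0.5779, 0.2545, 0.1465]
tool_rot: [0.819, 0.574, 0.001, 0.0]
contact_force: [-0.1, -0.2, -5.6]
width: 0.0147
gripper_force: 90.9
```

```bash
python3 -c "
from h import *
hmap()
P,I,U=cloud(r.camera('wrist'))
look('s3',{'side':(210,270,90,85,4.6),'wrist':(200,100,260,240,1.4)})
"
```

```text
323232323231323233323331323229323031313245343531323030303129313027271530 6342527302819 _
181616171627 8 811 . . . 7 . 9 . . . . .17 _ _ _ _ . . . . . . . 6 6 7 8 810 814171819  
23181914 .11 9 8 7 . . . _ . _ . _ . . .         _ . _ _ . _ . . . 6 6 710 91615151418 _
201816131313 9 8 8 6 . . . _ _ _  18 .15           .   _ _ _ . . . . 7 8 9111213151919  
2119161515121212 6 6 6 . . _20162320232423         .           . . . 8 813111215161818  
19191616131610 8 8 . . .182324232327272825 _       .    15 _ _ . . . 7 7 9111214161719  
19181615131210 9 7 . . .232626272730282828 _      1116151517 _ 6 . 7 6101010131417172013
202216151512 9 9 6 . . .282727282928302727 . _  141927262723 . . . . 7 81010121416182215
2018161512111011 8 7 . .152728282827272626 . _1120322929272419 . . . 711 910131415171815
20181616141310 7 7 . . . .2827272824232321 _172427303029272420 . . . 8 710111214161819  
20191815121117 8 6 6 . . .26272425221818     _242829273026242116 . 6 9 911121214181820  
191916141311 9 8 7 9 . . .15212120 . .        172426252525242117 . 7 8111010121415171915
19181614131110 8 6 6 . . . _ _  
[... 972 characters left out ...]
. . _ . . . .       _ . . . _ _ _ _ . . . . 6 7 9111415161919  
191916141311 9 8 6 . . . . _ _ _ . . .         . . .   _ _ _ . . . . .1111121416161819  
191816151312 9 8 6 . . . . _ _ _   . .         . . . . _ _ _ _ . . . 6 712111515161818  
19191614131110 8 6 . . . . _ _ _   . .           . . . _ _ _ _ . . . 610 8111216151818  
19181715131110 8 7 . . . . . . . . . .           . . . . . . . . . . 6 8 8101214161819  
201916141312 9 8 6 . . . . . . . . . .           . . . . . . . . . . . 7 8101314161819  
2831313131313132313131313131313131313130        33313030313131313030303131303131303230 _
31303132303131323131313132323130313132494938494232303132323231303231303130303031333229 _
(391, 778, 3)
```

View pics/s3.png

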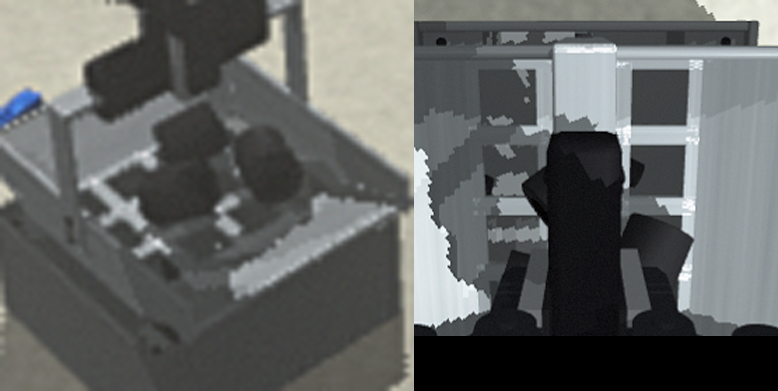

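Three cores are in the sieve and no beads are visible. I lift straight up slowly to look into the box and count them.

>>> move_arm([
  {"translation": [0,0,-0.3],"rot": [0,0,0],"hand": -1},
  {"translation": [0,0,-0.9],"rot": [0,0,0],"hand": -1},
  {"translation": [0,0,-1.6],"rot": [0,0,0],"hand": -1},
  {"translation": [0,0,-2.3],"rot": [0,0,0],"hand": -1},
  {"translation": [0,0,-3.0],"rot": [0,0,0],"hand": -1},
  {"translation": [0,0,-3.7],"rot": [0,0,0],"hand": -1},
  {"translation": [0,0,-4.4],"rot": [0,0,0],"hand": -1},
  {"translation": [0,0,-5.0],"rot": [0,0,0],"hand": -1},
  {"translation": [0,0,-5.4],"rot": [0,0,0],"hand": -1},
  {"translation": [0,0,-5.5],"rot": [0,0,0],"hand": -1},
])

```text
clock: 11.2
position: [0.5761, 0.2542, 0.2848]
tool_rot: [0.819, 0.574, 0.001, 0.0]
contact_force: [0.6, -0.1, -6.2]
width: 0.0145
gripper_force: 90.9
```

```bash
python3 -c "
from h import *
st()
hmap(('side','wrist'))
c=r.camera('side'); P,I,U=cloud(c)
Q=Rd(70.2).inv().apply(P-[.575,.2535,0])*1000
G={}
for x,y,z in zip(Q[:,1],Q[:,0],-Q[:,2]):
    if abs(x)<62 and abs(y)<65 and z<58:
        k=(int((y+64)//4),int((x+64)//4)); G[k]=max(G.get(k,-9),z)
for i in range(32): print(''.join('%3d'%G[i,j] if (i,j) in G else '   ' for j in range(32)))
look('s4',{'side':(180,170,160,200,2.5),'wrist':(200,100,260,240,1.4)})
for k in ('bead1','core1'): print(k,[(np.round(d['at']),round(d['conf'],2),px2w(c,*d['at']).round(3)) for d in r.spot_point(k,'side')])
"
```

```text
t 11.2 p [0.5761 0.2542 0.2848] xyaw 70.09 z [ 0.001  0.    -1.   ] F [ 0.6 -0.1 -6.2] j [ 0.29  0.42  0.3   1.45 -0.    2.21] w 0.0145
3232323031313132323232313232313230303031314144323132303130323032293031221611            
19  15  1111 9 7 7 . . .31 . . . . . .22      3221         . . . 622 8 71010 9          
2017171411 9 9 8 7 . . . . . .   . .                           . . . 812 810          16
20181613121010 8 7 . . . .                                   . . . . . 71010101013151818
21181615131110 8 6 . . . .                                     . . . . 81010121314171817
20181714141110 8 6 . . .2018  23  232627                       . . . . 81110131615161817
19191615131210 8 7 . . .2124242627262728              20       . . . 8 8 810121615161818
20181614131210 8 7 . . .1425272827  2928          1517         . . . . 9 812131615161917
191916161312 9 8 6 . . .182628273029292626 . .1821242928    21 . . . . 91112151515161817
19181716131110 8 6 . . . .2828272826262422  142529283027252322   . . 7 9 911111314171817
19181615131110 8 6 . . . .2526262424211919    292728272726252217 . . . 910
[... 4701 characters left out ...]
   
    54 54 55 56    52                                                    55 56    55 57 56 54 56
    56 53 54 54 54                                                          54 54 54 56 55 55   
(500, 764, 3)
bead1 [(array([254., 337.]), 0.62, array([0.57 , 0.257, 0.004])), (array([247., 329.]), 0.57, array([0.588, 0.253, 0.016])), (array([244., 340.]), 0.52, array([0.572, 0.286, 0.018])), (array([273., 324.]), 0.46, array([0.548, 0.212, 0.015])), (array([383., 196.]), 0.39, array([ 0.533, -0.431,  0.049]))]
core1 [(array([240., 258.]), 0.75, array([0.569, 0.276, 0.225])), (array([244., 247.]), 0.68, array([0.584, 0.241, 0.224])), (array([259., 249.]), 0.64, array([0.549, 0.241, 0.231]))]
```

View pics/s4.png

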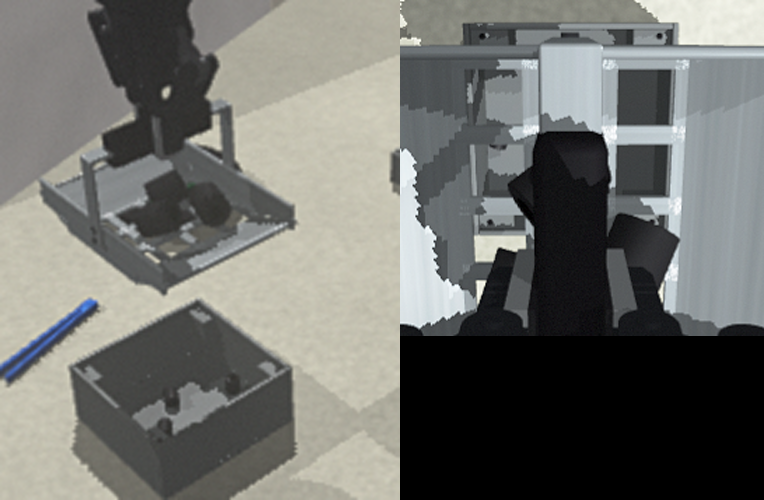

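Side view: three beads in the box, at crop (172,400), (233,382) and (165,430); part of the box floor is hidden behind the near wall. I check that part with the other cameras, through the holes.

```bash
cat >> h.py <<'E'
def bmap(cams):
    for n in cams:
        c=r.camera(n); P,I,U=cloud(c)
        Q=Rd(70.2).inv().apply(P-[.575,.2535,0])*1000; G={}
        for x,y,z in zip(Q[:,1],Q[:,0],-Q[:,2]):
            if abs(x)<62 and abs(y)<65 and z<58:
                k=(int((y+64)//4),int((x+64)//4)); G[k]=max(G.get(k,-9),z)
        print(n)
        for i in range(32): print(''.join('%3d'%G[i,j] if (i,j) in G else '   ' for j in range(32)))
E
python3 -c "
from h import *
bmap(('wrist','top'))"
```

```text
wrist
 57 56 55 55 55 55 55                                                                   55 56 54
 57 54 55 55 55 55 55                                                     4  6 54 54 55 55 56 55
 16 17 17 17 16                                                           5  6 19 18 18 17 17 17
 28  5  5  4  5                                                           5  4  5  4  6  5  5  5
 41  5  5  5  4  4                                                        5  6  4  6  5  5  6  6
 57  5  5  5  6  5  5                                                     5  5  5  5  5  5  5  5
 57  5  5  5  4  5  5  4                                                  5  5  5  5  6  6  5  5
 57  6  5  5  5  6  5  4                                                  7  5  5  5  5  5  6  4
 56  5  4  4  5  6  5  5                                                  6  5  5  5  6  5  5  4
 55  6  5  5  5  4  5  5                                                  5  5  5  5  5  5  5  5
 57  5  6  5  5  5  4  6                                                  4  4  5  5  5  6  5  5
 57 16 17 17 15  5  5  5   
[... 4411 characters left out ...]
                          3
                            -1  4                                                               
                             3  7  2                 1  5                                       
                             5  4  6                    5  7                                    
                          2  7  5  5  3  9  3        3  3  4                                    
                                4  0  8     6       -1  2  2                49 57 51 52 54 47   
                                                                            54 54 51 54 52      
                             6                                                    51 49 57
```

The fourth bead shows at box-map row 11, columns 1–4, in both wrist and top views, so all four are in the box. Next I plan the carry and pour and check fan clearance.

```bash
cat >> h.py <<'E'
TC=np.array([.4745,-.2585,0]); YAW=70.1
e=np.array([np.sin(np.radians(YAW)),-np.cos(np.radians(YAW)),0]); zz=np.array([0,0,1.])
def pour(th,zl,off=.018):
    a=np.radians(39.3+th); g=TC+off*e+zl*zz+.1073*(np.cos(a)*e+np.sin(a)*zz)
    t=np.radians(th); return g+.0075*(np.sin(t)*e-np.cos(t)*zz), Rd(YAW,-th)
def rows(start,seq):
    p0,Q0=start
    for th,zl in seq:
        p,Q=pour(th,zl); print(th,'trans',np.round(Q0.inv().apply(p-p0)/.025,2),'rot',np.round(np.degrees((Q0.inv()*Q).as_rotvec())/8,2),p.round(3))
E
python3 - <<'E'
from h import *
pts=[]
for n in ('top','side'):
    P,I,U=cloud(r.camera(n)); m=(P[:,2]>.05)&(P[:,2]<.21)&(P[:,0]>.35)&(P[:,0]<.75)&(P[:,1]<-.36)&(P[:,1]>-.65); pts.append(P[m])
F=np.vstack(pts); print(rect(F),len(F)); 
q=Rd(YAW).inv().apply(F-(TC+.101*e))*1000; print('near fan pts in sieve frame at pour start (x,y mm):',q[np.argsort(np.hypot(np.maximum(abs(q[:,1])-83,0),np.maximum(abs(q[:,0])-64,0)))[:5]].round())
s=st(); p,Q=pour(0,.062); to(p+[0,0,.07],Q); 
E
```

```text
(array([ 565.8, -509.5]), array([ 96.3, 180.5]), 31.3) 5386
near fan pts in sieve frame at pour start (x,y mm): [[-120.   31.  -68.]
 [-120.   37.  -75.]
 [-121.   30. -134.]
 [-121.   31. -192.]
 [-121.   38.  -87.]]
t 11.75 p [0.5757 0.2541 0.2837] xyaw 70.08 z [-0. -0. -1.] F [-0.4 -1.1 -6.3] j [ 0.29  0.42  0.3   1.45 -0.    2.21] w 0.0146
trans [-20.65   7.22   3.65] rot [-0.  0. -0.]
```

>>> move_arm([
  {"translation": [-0.2,0.1,0],"rot": [0,0,0],"hand": -1},
  {"translation": [-0.7,0.2,0.1],"rot": [0,0,0],"hand": -1},
  {"translation": [-1.4,0.5,0.2],"rot": [0,0,0],"hand": -1},
  {"translation": [-2.5,0.9,0.4],"rot": [0,0,0],"hand": -1},
  {"translation": [-3.9,1.4,0.7],"rot": [0,0,0],"hand": -1},
  {"translation": [-5.5,1.9,1.0],"rot": [0,0,0],"hand": -1},
  {"translation": [-7.1,2.5,1.3],"rot": [0,0,0],"hand": -1},
  {"translation": [-8.7,3.1,1.5],"rot": [0,0,0],"hand": -1},
  {"translation": [-10.3,3.6,1.8],"rot": [0,0,0],"hand": -1},
  {"translation": [-11.9,4.2,2.1],"rot": [0,0,0],"hand": -1},
])

```text
clock: 13.0
position: [0.5723, -0.064, 0.2313]
tool_rot: [0.819, 0.574, -0.0, 0.0]
contact_force: [0.9, 0.4, -6.3]
width: 0.0148
gripper_force: 90.9
```

>>> move_arm([
  {"translation": [-1.6,0.6,0.3],"rot": [0,0,0],"hand": -1},
  {"translation": [-3.2,1.1,0.6],"rot": [0,0,0],"hand": -1},
  {"translation": [-4.7,1.6,0.8],"rot": [0,0,0],"hand": -1},
  {"translation": [-6.0,2.1,1.0],"rot": [0,0,0],"hand": -1},
  {"translation": [-7.0,2.4,1.2],"rot": [0,0,0],"hand": -1},
  {"translation": [-7.8,2.7,1.35],"rot": [0,0,0],"hand": -1},
  {"translation": [-8.3,2.9,1.45],"rot": [0,0,0],"hand": -1},
  {"translation": [-8.6,3.0,1.5],"rot": [0,0,0],"hand": -1},
  {"translation": [-8.75,3.0,1.55],"rot": [0,0,0],"hand": -1},
  {"translation": [-8.75,3.0,1.55],"rot": [0,0,0],"hand": -1},
])

```text
clock: 14.25
position: [0.5692, -0.2921, 0.1927]
tool_rot: [0.819, 0.574, 0.0, -0.0]
contact_force: [0.2, -0.1, -5.8]
width: 0.0147
gripper_force: 90.9
```

```bash
python3 - <<'E'
from h import *
s=st(); hmap(('side','top'))
p,Q=pour(0,.062); to(p,Q)
P,I,U=cloud(r.camera('top'))
m=(abs(P[:,0]-.475)<.17)&(abs(P[:,1]+.25)<.14)&(P[:,2]>.031)&(P[:,2]<.045); print(rect(P[m]))
rows((p,Rd(YAW)),[(1,.062),(2,.061),(3,.06),(4,.058),(5,.057),(6,.056),(7,.055),(8,.054)])
p,Q=pour(8,.054); print(); rows((p,Q),[(9.5,.053),(11,.051),(12.5,.05),(14,.048),(15.5,.046),(17,.045),(18.5,.043),(20,.041)])
E
```

```text
t 14.25 p [ 0.5692 -0.2921  0.1927] xyaw 70.12 z [-0.  0. -1.] F [ 0.2 -0.1 -5.8] j [-0.6   0.46  0.14  1.25  0.    1.32] w 0.0147
282432273130323133303028333230322733383036403028312932302831293129293030242418          
332232  143218 820 .18 . .     . .213225  22  292410292422   .24    2710  121315        
      13  10         . .   . .   . .                   .               81013111518      
19  16         7   .                                                    11  15  19      
18  14    11   8   . . .                           .                  1011111315  19    
  16  14                                                               8 716  201520    
      15         . . .                                                   8  151416      
  16    1211 9       . .    27                                         7 91213  17      
1518               .   .  22253129         . .16    30                 9 8  1217        
    15  1211   8 . .122122  2731      23      2725302828               7121116          
  1815    11     .   719212227293029          242327262820          10 .1014   
[... 2389 characters left out ...]
 0.562 -0.29   0.125]
8 trans [ 0.   -0.37 -0.12] rot [-1.  0.  0.] [ 0.561 -0.29   0.125]

9.5 trans [-0.   -0.07 -0.05] rot [-0.19 -0.   -0.  ] [ 0.559 -0.289  0.126]
11 trans [-0.   -0.15 -0.05] rot [-0.37  0.   -0.  ] [ 0.557 -0.288  0.126]
12.5 trans [-0.   -0.22 -0.09] rot [-0.56  0.   -0.  ] [ 0.555 -0.288  0.127]
14 trans [-0.  -0.3 -0.1] rot [-0.75  0.   -0.  ] [ 0.553 -0.287  0.127]
15.5 trans [-0.   -0.39 -0.1 ] rot [-0.94  0.   -0.  ] [ 0.551 -0.286  0.126]
17 trans [-0.   -0.47 -0.13] rot [-1.13  0.   -0.  ] [ 0.549 -0.286  0.127]
18.5 trans [ 0.   -0.56 -0.13] rot [-1.31  0.   -0.  ] [ 0.547 -0.285  0.127]
20 trans [ 0.   -0.65 -0.12] rot [-1.5  0.  -0. ] [ 0.545 -0.284  0.126]
```

>>> move_arm([
  {"translation": [0,0,0.6],"rot": [0,0,0],"hand": -1},
  {"translation": [0,0,1.4],"rot": [0,0,0],"hand": -1},
  {"translation": [0,0,2.1],"rot": [0,0,0],"hand": -1},
  {"translation": [0,0,2.6],"rot": [0,0,0],"hand": -1},
  {"translation": [0,0,2.75],"rot": [0,0,0],"hand": -1},
  {"translation": [0,0,2.75],"rot": [0,0,0],"hand": -1},
])

```text
clock: 15.15
position: [0.5693, -0.2926, 0.1239]
tool_rot: [0.819, 0.574, -0.0, 0.0]
contact_force: [-0.7, 0.3, -5.9]
width: 0.0146
gripper_force: 90.9
```

>>> move_arm([
  {"translation": [0,-0.04,-0.05],"rot": [-0.12,0,0],"hand": -1},
  {"translation": [0,-0.09,-0.07],"rot": [-0.25,0,0],"hand": -1},
  {"translation": [0,-0.13,-0.08],"rot": [-0.37,0,0],"hand": -1},
  {"translation": [0,-0.18,-0.08],"rot": [-0.5,0,0],"hand": -1},
  {"translation": [0,-0.22,-0.08],"rot": [-0.62,0,0],"hand": -1},
  {"translation": [0,-0.27,-0.09],"rot": [-0.75,0,0],"hand": -1},
  {"translation": [0,-0.32,-0.11],"rot": [-0.88,0,0],"hand": -1},
  {"translation": [0,-0.37,-0.12],"rot": [-1.0,0,0],"hand": -1},
  {"translation": [0,-0.37,-0.12],"rot": [-1.0,0,0],"hand": -1},
])

```text
clock: 16.27
position: [0.5601, -0.2892, 0.127]
tool_rot: [0.817, 0.573, 0.04, 0.057]
contact_force: [-0.4, -0.3, -5.8]
width: 0.0145
gripper_force: 90.9
```

>>> move_arm([
  {"translation": [0,-0.07,-0.05],"rot": [-0.19,0,0],"hand": -1},
  {"translation": [0,-0.15,-0.05],"rot": [-0.37,0,0],"hand": -1},
  {"translation": [0,-0.22,-0.08],"rot": [-0.56,0,0],"hand": -1},
  {"translation": [0,-0.3,-0.1],"rot": [-0.75,0,0],"hand": -1},
  {"translation": [0,-0.39,-0.1],"rot": [-0.94,0,0],"hand": -1},
  {"translation": [0,-0.47,-0.12],"rot": [-1.13,0,0],"hand": -1},
  {"translation": [0,-0.56,-0.13],"rot": [-1.31,0,0],"hand": -1},
  {"translation": [0,-0.65,-0.12],"rot": [-1.5,0,0],"hand": -1},
  {"translation": [0,-0.65,-0.12],"rot": [-1.5,0,0],"hand": -1},
])

```text
clock: 17.4
position: [0.544, -0.2832, 0.1271]
tool_rot: [0.806, 0.565, 0.099, 0.141]
contact_force: [-0.4, 0.1, -5.6]
width: 0.015
gripper_force: 91.0
```

```bash
python3 - <<'E'
from h import *
s=st(); hmap(('side','top'))
p,Q=pour(20,.041); to(p,Q)
rows((p,Q),[(22,.039),(24,.037),(26,.034),(28,.032),(30,.030),(32,.028),(34,.027),(36,.025),(38,.023),(40,.021)])
p,Q=pour(40,.021); print(); rows((p,Q),[(41,.0205),(42,.020),(43,.02),(44,.019),(45,.019),(46,.019),(47,.019),(48,.019),(49,.019),(50,.019)])
E
```

```text
t 17.4 p [ 0.544  -0.2832  0.1271] xyaw 70.07 z [ 0.32  -0.116 -0.94 ] F [-0.4  0.1 -5.6] j [-0.66  0.21 -0.46  0.58  0.11  1.28] w 0.015
3334283429313335303333343329322832333245354932342134262833303131313234293134333434292917
  15   _35341034252922 9193037 . .14      30102317 .3022 .1230 . . . .31 613321436133115
22211916141311       6         _ 9 .       . _ 6 7 . . .   .   . . . . 6 .11131117192116
 _201615 _ _ 7 9 8 . .         .               . .   .       _   . . . . 9 .161518211916
2318 _151513   6 7 7 .                       _ _ . .                 . . 612141916191916
 _1716 _14  1011   . 6                         _ 6                     .1117161723221714
22181813  13   910 6 . .                       . .                   .1012 9141518212019
  1817  15  11 9 6 6 . .      2928           . .                       .1416121718211816
22 _16 _13 _11 9 6   .     _2629               .   .29               . 71410111618131815
2219  171613  10 . 6 . .2426252929          182529302625               7 7 .141517221719
  171817131511     .19 82224  29342923        28243125     _         615
[... 2631 characters left out ...]
 ] [ 0.513 -0.272  0.121]
42 trans [-0.   -0.11 -0.08] rot [-0.25  0.    0.  ] [ 0.511 -0.272  0.12 ]
43 trans [ 0.   -0.16 -0.14] rot [-0.38  0.   -0.  ] [ 0.51  -0.271  0.121]
44 trans [ 0.   -0.23 -0.16] rot [-0.5  0.  -0. ] [ 0.508 -0.271  0.12 ]
45 trans [-0.   -0.27 -0.22] rot [-0.63  0.   -0.  ] [ 0.506 -0.27   0.12 ]
46 trans [-0.   -0.32 -0.27] rot [-0.75  0.   -0.  ] [ 0.505 -0.269  0.121]
47 trans [-0.   -0.37 -0.33] rot [-0.88  0.    0.  ] [ 0.503 -0.269  0.121]
48 trans [ 0.   -0.42 -0.38] rot [-1.  0. -0.] [ 0.501 -0.268  0.121]
49 trans [-0.   -0.47 -0.43] rot [-1.13  0.    0.  ] [ 0.5   -0.268  0.121]
50 trans [-0.   -0.52 -0.48] rot [-1.25  0.    0.  ] [ 0.498 -0.267  0.121]
```

Cores are still in the sieve at 20°. Joint 3 is moving towards its limit, so I check the reach at 50° with a quick kinematic fit.

```bash
cat > kin.py <<'E'
from h import *
from scipy.optimize import least_squares
D=[((.1554,-.5536,.2423),(-1.4366,.3132,.0461,1.3036)),((.4544,-.0041,.2329),(-.19,.08,-.27,1.22)),((.5686,.2467,.2141),(.28,.41,.12,1.28)),((.5757,.2541,.2837),(.29,.42,.30,1.45)),((.575,.254,.1456),(.29,.46,.02,1.14)),((.5692,-.2921,.1927),(-.6,.46,.14,1.25))]
def rz(j,k):
    L1,L2,h,Lt,a=k; p=j[1]-j[2]+j[3]
    return a+L1*np.sin(j[1])+L2*np.cos(j[1]-j[2])+Lt*np.cos(p), h+L1*np.cos(j[1])-L2*np.sin(j[1]-j[2])-Lt*np.sin(p)
def f(k):
    o=[]
    for p,j in D:
        rr=p[0]*np.cos(j[0])+p[1]*np.sin(j[0]); a,b=rz(j,k); o+=[a-rr,b-p[2]]
    return o
E
python3 - <<'E'
from kin import *
s=r.read_state(); D.append((tuple(s['position']),tuple(s['joint_positions'])))
k=least_squares(f,[.45,.4,.3,.25,0]); print(k.x.round(3),np.abs(k.fun).max()); k=k.x
print([round(-p[0]*np.sin(j[0])+p[1]*np.cos(j[0]),3) for p,j in D])
d=np.median([-p[0]*np.sin(j[0])+p[1]*np.cos(j[0]) for p,j in D])
for th,zl,off in [(30,.03,.018),(40,.021,.018),(45,.019,.018),(50,.019,.018),(50,.019,.035),(50,.035,.018)]:
    p,Q=pour(th,zl,off); j1=np.arctan2(p[1],p[0])-np.arcsin(d/np.hypot(p[0],p[1])); rr=p[0]*np.cos(j1)+p[1]*np.sin(j1)
    g=lambda q:[rz((0,q[0],q[1],np.pi/2-np.radians(th)-q[0]+q[1]),k)[0]-rr, rz((0,q[0],q[1],np.pi/2-np.radians(th)-q[0]+q[1]),k)[1]-p[2]]
    q=least_squares(g,[.2,-.5]); print(th,off,q.x.round(2),round(np.pi/2-np.radians(th)-q.x[0]+q.x[1],2),np.abs(q.fun).max().round(4))
E
```

```text
[0.508 0.425 0.352 0.481 0.006] 0.012446081456703006
[np.float64(0.08), np.float64(0.082), np.float64(0.08), np.float64(0.079), np.float64(0.079), np.float64(0.08), np.float64(0.11)]
30 0.018 [ 0.12 -0.71] 0.21 0.0
40 0.018 [ 0.1  -0.95] -0.17 0.0
45 0.018 [ 0.13 -1.06] -0.41 0.0
50 0.018 [ 0.21 -1.17] -0.69 0.0
50 0.035 [ 0.23 -1.14] -0.66 0.0
50 0.018 [ 0.13 -1.16] -0.59 0.0
```

>>> move_arm([
  {"translation": [0,-0.11,0],"rot": [-0.25,0,0],"hand": -1},
  {"translation": [0,-0.23,-0.03],"rot": [-0.5,0,0],"hand": -1},
  {"translation": [0,-0.37,-0.05],"rot": [-0.75,0,0],"hand": -1},
  {"translation": [0,-0.49,-0.07],"rot": [-1.0,0,0],"hand": -1},
  {"translation": [0,-0.62,-0.1],"rot": [-1.25,0,0],"hand": -1},
  {"translation": [0,-0.75,-0.12],"rot": [-1.5,0,0],"hand": -1},
  {"translation": [0,-0.88,-0.18],"rot": [-1.75,0,0],"hand": -1},
  {"translation": [0,-1.01,-0.2],"rot": [-2.0,0,0],"hand": -1},
  {"translation": [0,-1.16,-0.21],"rot": [-2.25,0,0],"hand": -1},
  {"translation": [0,-1.3,-0.22],"rot": [-2.5,0,0],"hand": -1},
])

```text
clock: 18.75
position: [0.5146, -0.273, 0.1219]
tool_rot: [0.769, 0.539, 0.196, 0.28]
contact_force: [-0.1, 0.5, -4.8]
width: 0.0148
gripper_force: 91.2
```

```bash
python3 - <<'E'
from h import *
s=st(); p,Q=pour(40,.021); to(p,Q)
c=r.camera('side'); print([(np.round(d['at']),round(d['conf'],2),px2w(c,*d['at']).round(3)) for d in r.spot_point('core1','side')])
look('p1',{'side':(320,130,130,150,3),'top':(350,210,140,130,2.7)})
E
```

```text
t 18.75 p [ 0.5146 -0.273   0.1219] xyaw 70.07 z [ 0.605 -0.219 -0.766] F [-0.1  0.5 -4.8] j [-0.75  0.03 -0.9  -0.02  0.26  1.25] w 0.0148
trans [ 0.   -0.03  0.04] rot [ 0.  0. -0.]
[(array([385., 247.]), 0.56, array([ 0.43 , -0.18 ,  0.028])), (array([363., 203.]), 0.41, array([ 0.519, -0.22 ,  0.126])), (array([369., 212.]), 0.4, array([ 0.525, -0.29 ,  0.063]))]
(450, 768, 3)
```

View pics/p1.png

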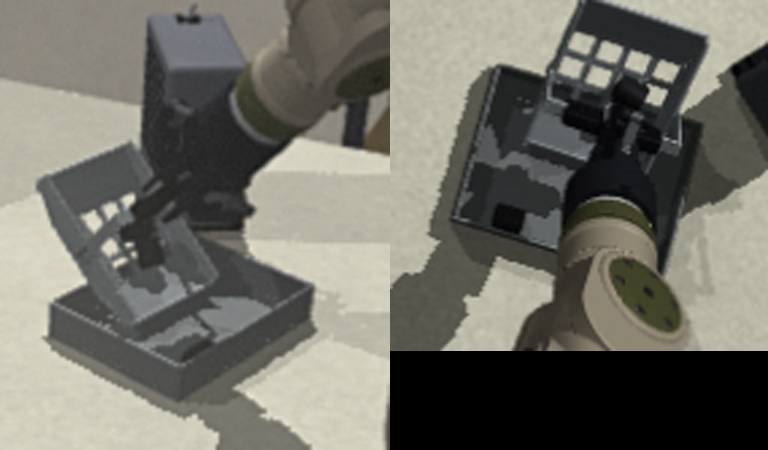

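One core is already in the tray at top crop (508,218). At least one is still on the sieve floor, so I tilt slightly further with a small jiggle.

>>> move_arm([
  {"translation": [0,-0.06,-0.05],"rot": [-0.13,0,0],"hand": -1},
  {"translation": [0,-0.14,-0.08],"rot": [-0.3,0,0],"hand": -1},
  {"translation": [0,-0.14,-0.08],"rot": [-0.3,0,0],"hand": -1},
  {"translation": [0,0.1,-0.08],"rot": [-0.3,0,0],"hand": -1},
  {"translation": [0,-0.14,-0.08],"rot": [-0.3,0,0],"hand": -1},
  {"translation": [0,0.1,-0.08],"rot": [-0.3,0,0],"hand": -1},
  {"translation": [0,-0.14,-0.08],"rot": [-0.3,0,0],"hand": -1},
  {"translation": [0,-0.14,-0.08],"rot": [-0.3,0,0],"hand": -1},
])

```text
clock: 19.95
position: [0.51, -0.2709, 0.1201]
tool_rot: [0.764, 0.535, 0.207, 0.295]
contact_force: [-0.6, -0.3, -6.2]
width: 0.0144
gripper_force: 91.1
```

```bash
python3 - <<'E'
from h import *
s=st(); p,Q=pour(42.5,.02); to(p,Q)
hmap(('side','top'))
P,I,U=cloud(r.camera('side'))
Q=Rd(72).inv().apply(P-TC)*1000
G={}
for x,y,z in zip(Q[:,1],Q[:,0],-Q[:,2]):
    if abs(x)<80 and abs(y)<105 and z<45:
        k=(int((y+104)//6),int((x+80)//6)); G[k]=max(G.get(k,-9),z)
for i in range(35): print(''.join('%3d'%G[i,j] if (i,j) in G else '   ' for j in range(27)))
E
```

```text
t 19.95 p [ 0.51   -0.2709  0.1201] xyaw 70.08 z [ 0.633 -0.229 -0.74 ] F [-0.6 -0.3 -6.2] j [-0.77  0.03 -0.95 -0.1   0.28  1.25] w 0.0144
trans [-0.02  0.04  0.  ] rot [-0.02 -0.   -0.  ]
1735313234333236343530303532293532352233373533293727282830333435323428303332343329322916
2634333635182027381939  32 . 6272320 8103012 . .30 . . .16301717312638322322141822191718
25  1715161614 812 8 . 7 _ _ . . _ 8 . 7   . . . .   . .   .   6 . 811 91315141319212321
 .  2216      11 712 . _ _ _ _ _   9 . .           . .         . 8 6 .121113131618201918
2325191518  111211 9 8 7 _ _ _     . . .           . .         . 6 9 9 8 9 9101713191620
2619201415151011 9 .   . _   _     _ . .         . . .         . 8 . 61418 9161120242219
22211422  141710 9 9 7         _   . . .           . .           6 7 .11 914141717181715
2117181816141011 6 8 7       . _   _14 _         . . . 7 7   . 7 . .11 61610121016182818
  201716101312       .         _  24232730302524301922 . . 7 . 8 810 812 911101920161919
2220201915  131410 9 .  22  27  29152627312628312621 . . . .   . . 613 91213151518221821
21  182116   9 8 8 9
[... 4018 characters left out ...]
 7  5 32  6 41 43 43 44 41 42 35 44 44 39 38
 38 29 32 29 24              8        7  8 35 39 40 43 44 42 43 41 36 43  9 40 37
 37    26 23 19                                                             41 35
 40                                                                         35 32
 20                                                                         41 34
 39                                                                         40 31
 40                                                                         40 38
 39          36       38       38    20       36          36       12 18    39   
 40 40 38 37 37 40 40 40 40 38 40 39 39 40 38 41 38 39 40 38 39 38 38 39 38 39 29
```

Two cores stand against the lip bend. I tilt to about 44.5° and jerk more firmly up-slope.

>>> move_arm([
  {"translation": [0,-0.05,-0.06],"rot": [-0.13,0,0],"hand": -1},
  {"translation": [0,-0.1,-0.1],"rot": [-0.25,0,0],"hand": -1},
  {"translation": [0,0.35,-0.1],"rot": [-0.25,0,0],"hand": -1},
  {"translation": [0,-0.1,-0.1],"rot": [-0.25,0,0],"hand": -1},
  {"translation": [0,0.35,-0.1],"rot": [-0.25,0,0],"hand": -1},
  {"translation": [0,-0.1,-0.1],"rot": [-0.25,0,0],"hand": -1},
  {"translation": [0,0.35,-0.1],"rot": [-0.25,0,0],"hand": -1},
  {"translation": [0,-0.1,-0.1],"rot": [-0.25,0,0],"hand": -1},
  {"translation": [0,-0.1,-0.1],"rot": [-0.25,0,0],"hand": -1},
])

```text
clock: 21.22
position: [0.5061, -0.2691, 0.1195]
tool_rot: [0.759, 0.532, 0.217, 0.308]
contact_force: [0.5, -0.2, -5.6]
width: 0.0142
gripper_force: 91.2
```

```bash
cat >> h.py <<'E'
def tmap():
    P,I,U=cloud(r.camera('side'))
    Q=Rd(72).inv().apply(P-TC)*1000; G={}
    for x,y,z in zip(Q[:,1],Q[:,0],-Q[:,2]):
        if abs(x)<80 and abs(y)<105 and z<45:
            k=(int((y+104)//6),int((x+80)//6)); G[k]=max(G.get(k,-9),z)
    for i in range(35): print(''.join('%3d'%G[i,j] if (i,j) in G else '   ' for j in range(27)))
E
python3 - <<'E'
from h import *
s=st(); p,Q=pour(44.5,.02); to(p,Q)
hmap(('side','top'))
tmap()
E
```

```text
t 21.23 p [ 0.5061 -0.2691  0.1195] xyaw 70.07 z [ 0.656 -0.237 -0.717] F [ 0.5 -0.2 -5.6] j [-0.78  0.02 -1.   -0.17  0.3   1.25] w 0.0142
trans [-0.03  0.09 -0.01] rot [-0.03 -0.   -0.01]
2234343133303235303535332936233533322933314531403230282829293330273531323134333733362926
22202922191334 9 _1021 8143537 .1116 . 7 . .29  20 6 . .11 731373734 913 919 83333353020
 618  1718161510 . 928 . . 6 .   .10 . .     .     . . 7 .   . . 8 . .111311141614221818
25  2317161216 . 7 9 _ . . _ _ _ _ 9 . .           . .         . . 810 9 817 81616212317
2422171815  14 9 9 _ 6   . _      10 . .         . . .           . 8 7 71216161217181718
  202117  14 9 .   7 6             . 6 .           . . 6     _ 8 . 9 9 7 .14131916231919
 .  1916171213   8   . .     _   _ . . .         .   .         . 8 . 7 71015 81620202218
2722241515131211  10       . .   _ _  2523         . . . . 6 . . . 810111816171619142016
23221817  1312 91111 9       _  23 _23  262628261921 . . . . . . 6 . 6101313 91520201818
    19  1813  10 7 62124  24252720212128322827302522 . .   . . . . . 6101116121920222219
24232019151514   8 7
[... 4018 characters left out ...]
 7  9 32 38 42 39 42 44 44 42 40 41 44 41 39
 13 32 33 32 15     7                    8 34 38 36 36 41 44 43 39 44       39 39
 36 32 33 30 22                                                             40 14
 39                                                                         41   
 39                                                                         41 37
 31                                                                         37 38
 35                                                                         38 38
 35    10 36     8 36    37              0             37 38    18       17 39 27
 40 40 37 39 39 39 37 40 39 40 32 41 40 40 41 36 38 39 39 39 39 42 37 38 40 41 26
```

Both cores sit centred on the hole row at y≈-14, so their rear edges are probably catching the hole edge. I add sideways jerks to bring them onto a web.

>>> move_arm([
  {"translation": [0.5,0.1,0],"rot": [0,0,0],"hand": -1},
  {"translation": [-0.5,0.3,0],"rot": [0,0,0],"hand": -1},
  {"translation": [0.5,0.1,0],"rot": [0,0,0],"hand": -1},
  {"translation": [-0.5,0.3,0],"rot": [0,0,0],"hand": -1},
  {"translation": [0.5,0.1,0],"rot": [0,0,0],"hand": -1},
  {"translation": [0,0.4,0],"rot": [0,0,0],"hand": -1},
  {"translation": [0,0,0],"rot": [0,0,0],"hand": -1},
  {"translation": [0,0.4,0],"rot": [0,0,0],"hand": -1},
  {"translation": [0,0,0],"rot": [0,0,0],"hand": -1},
  {"translation": [0,0,0],"rot": [0,0,0],"hand": -1},
])

```text
clock: 22.62
position: [0.5063, -0.2693, 0.1197]
tool_rot: [0.759, 0.532, 0.217, 0.308]
contact_force: [-0.1, -0.2, -5.8]
width: 0.0142
gripper_force: 91.5
```

```bash
python3 - <<'E'
from h import *
s=st()
hmap(('side','top'))
tmap()
E
```

```text
t 22.62 p [ 0.5063 -0.2693  0.1197] xyaw 70.07 z [ 0.656 -0.237 -0.716] F [-0.1 -0.2 -5.8] j [-0.78  0.02 -1.   -0.17  0.3   1.25] w 0.0142
  35323633333335313431333530343236283130314148462832342830293135363333353833333334303318
2320323227341228 . .361228 71129 .34 . .30 6 .28 .19 . . 9 .2122 710 .20 7 9161719341620
 .19211716141312 _ . _ . . 8 . 7 .   8 . . .   . . . .   .   . . .1010 61214151718202217
2418242114  14 910 . 7 . . _ _ . _ 9 6 .           . .         . 7 . 9131317141814191917
    18141415141110 _ 7 9 . _       .10 .         . . .           8 7 . .10 9101221272620
242415  2115     8 6 . .   _       . .   .         . .         . . . 7131514191619211917
  20161816131111 811 8 6 . _ _ . _ . . . .       . . . .     . . 9 . .11 913151620202114
222221    151111 7 7 . 6 _ 6 7 . 6 . 8 . . 6   . . . . . . . . . 812 . 91113151516211821
22  191915         _ _ . 7 . . . . . 7 7 . . . . . . .10 7 9 6 . . . . .1514141117192522
23231919141613111011 6 . _ _ _ 7 . 7 . 8 . . .   6 . 7 .   . . . . 7 .11 9 9101519161616
2018  1515111614 7 7 . 7 _ _ _ _   . 9 6         .   .           . . 7
[... 3968 characters left out ...]
 5  6  7 37 44 39 38 43 42 43 41 40 38 42 37
 41 31 32 29 25     6  7              7  7 35 37 36 44 41 44 31 39 38       39 39
 24 33 28 24                                                                40 28
 39                                                                         39 38
 37                                                                         38 31
 37                                                                         38 38
 38                                                                         40 31
 33           8    36 30  6          38 38       38 37                      40   
 41 41 39 39 39 40 39 39 40 39 38 39 38 40 41 39 40 40 41 39 40 40 40 39 38 40 27
```

All three cores are in the tray and the sieve is empty. Now I lift, level out and carry it back.

```bash
python3 - <<'E'
from h import *
s=st(); q=R.from_quat(s['tool_rot'])
to(s['position']+[0,0,.06],q); to(s['position']+[.03,0,.14],Rd(70.2)); to([.575,.10,.26],Rd(70.2))
p,Q=s['position']+[.03,0,.14],Rd(70.2)
print('then',Q.inv().apply(np.array([.5755,.2535,.215])-p)/.025)
E
```

```text
t 22.77 p [ 0.5072 -0.2701  0.1209] xyaw 70.08 z [ 0.658 -0.238 -0.715] F [-0.3 -0.5 -5.9] j [-0.78  0.02 -1.   -0.17  0.3   1.25] w 0.0146
trans [ 0.    1.68 -1.72] rot [0. 0. 0.]
trans [ 0.41  4.72 -3.21] rot [ 5.55  0.01 -0.01]
trans [14.84  2.11 -5.72] rot [ 5.55  0.01 -0.01]
then [20.22536298 -5.65532669  1.83500745]
```

>>> move_arm([
  {"translation": [0,0.6,-0.6],"rot": [0,0,0],"hand": -1},
  {"translation": [0,1.7,-1.7],"rot": [0.5,0,0],"hand": -1},
  {"translation": [0.2,3,-2.4],"rot": [1.6,0,0],"hand": -1},
  {"translation": [0.4,4.7,-3.2],"rot": [2.8,0,0],"hand": -1},
  {"translation": [0.4,4.7,-3.2],"rot": [4.0,0,0],"hand": -1},
  {"translation": [0.4,4.7,-3.2],"rot": [5.2,0,0],"hand": -1},
  {"translation": [0.4,4.7,-3.2],"rot": [5.55,0,0],"hand": -1},
  {"translation": [0.4,4.7,-3.2],"rot": [5.55,0,0],"hand": -1},
])

```text
clock: 23.78
position: [0.5394, -0.2713, 0.2588]
tool_rot: [0.819, 0.574, 0.0, -0.0]
contact_force: [-0.2, 0.1, -5.6]
width: 0.0147
gripper_force: 91.2
```

```bash
python3 - <<'E'
from h import *
s=st(); to([.5755,.2535,.235],Rd(70.2))
E
```

```text
t 23.77 p [ 0.5394 -0.2713  0.2588] xyaw 70.12 z [ 0.  0. -1.] F [-0.2  0.1 -5.6] j [-0.6   0.37  0.16  1.37  0.    1.32] w 0.0147
trans [20.23 -5.78  0.96] rot [ 0.   -0.   -0.01]
```

>>> move_arm([
  {"translation": [0.6,-0.2,0],"rot": [0,0,0],"hand": -1},
  {"translation": [2.0,-0.6,0.1],"rot": [0,0,0],"hand": -1},
  {"translation": [4.0,-1.1,0.2],"rot": [0,0,0],"hand": -1},
  {"translation": [6.0,-1.7,0.3],"rot": [0,0,0],"hand": -1},
  {"translation": [8.0,-2.3,0.4],"rot": [0,0,0],"hand": -1},
  {"translation": [10.0,-2.9,0.5],"rot": [0,0,0],"hand": -1},
  {"translation": [12.0,-3.4,0.6],"rot": [0,0,0],"hand": -1},
  {"translation": [14.0,-4.0,0.7],"rot": [0,0,0],"hand": -1},
  {"translation": [16.0,-4.6,0.8],"rot": [0,0,0],"hand": -1},
  {"translation": [17.8,-5.1,0.9],"rot": [0,0,0],"hand": -1},
])

```text
clock: 25.02
position: [0.5674, 0.194, 0.2392]
tool_rot: [0.818, 0.575, 0.002, 0.0]
contact_force: [-0.1, -0.5, -5.3]
width: 0.0142
gripper_force: 91.3
```

>>> move_arm([
  {"translation": [1.2,-0.3,0.05],"rot": [0,0,0],"hand": -1},
  {"translation": [2.0,-0.6,0.05],"rot": [0,0,0],"hand": -1},
  {"translation": [2.4,-0.7,0.05],"rot": [0,0,0],"hand": -1},
  {"translation": [2.4,-0.7,0.05],"rot": [0,0,0],"hand": -1},
  {"translation": [2.4,-0.7,0.05],"rot": [0,0,0],"hand": -1},
])

```text
clock: 25.65
position: [0.5729, 0.2528, 0.2368]
tool_rot: [0.819, 0.574, -0.0, 0.0]
contact_force: [0.4, -0.6, -4.3]
width: 0.0147
gripper_force: 91.3
```

```bash
python3 - <<'E'
from h import *
s=st(); to([.5755,.2535,.15],Rd(70.2))
# box from cameras: rim points
for n in ('side','top'):
    P,I,U=cloud(r.camera(n))
    m=(abs(P[:,0]-.575)<.1)&(abs(P[:,1]-.2535)<.1)&(P[:,2]>.052)&(P[:,2]<.066); print(n,rect(P[m]),m.sum())
    q=R.from_quat(s['tool_rot']); L=q.inv().apply(P-s['position']); m=(abs(L[:,0])<.1)&(abs(L[:,1])<.1)&(L[:,2]>.045)&(L[:,2]<.085); print(' sieve',rect(P[m]),m.sum())
# tray cores
P,I,U=cloud(r.camera('top')); Q=Rd(72).inv().apply(P-TC)*1000
G={}
for x,y,z in zip(Q[:,1],Q[:,0],-Q[:,2]):
    if abs(x)<74 and abs(y)<98 and z<45:
        k=(int((y+104)//6),int((x+80)//6)); G[k]=max(G.get(k,-9),z)
for i in range(35): print(''.join('%3d'%G[i,j] if (i,j) in G and G[i,j]>12 else '  .' for j in range(27)))
E
```

```text
t 25.65 p [0.5729 0.2528 0.2368] xyaw 70.01 z [ 0. -0. -1.] F [ 0.4 -0.6 -4.3] j [ 0.29  0.42  0.18  1.34 -0.    2.21] w 0.0147
trans [0.06 0.09 3.47] rot [ 0.    0.   -0.02]
side (array([571.8, 254.3]), array([140.9, 136.6]), 69.9) 780
 sieve (array([569.8, 254. ]), array([130.6, 174.7]), 69.3) 2860
top (array([556.5, 201. ]), array([ 28.2, 132.1]), 70.3) 192
 sieve (array([571.6, 249.5]), array([126.3, 172.4]), 70.9) 1874
  .  .  .  .  .  .  .  .  .  .  .  .  .  .  .  .  .  .  .  .  .  .  .  .  .  .  .
  . 36  .  .  .  .  .  .  .  .  .  .  .  .  .  .  .  .  .  .  .  .  .  .  .  .  .
  .  .  .  .  .  .  .  .  .  .  .  .  .  .  .  .  .  .  .  .  .  .  .  .  .  .  .
  .  .  .  .  .  .  .  .  .  .  .  .  .  .  .  .  .  .  .  . 13  .  .  .  .  .  .
  .  .  .  .  .  .  .  .  .  .  .  .  .  .  .  .  . 13  .  .  .  .  .  .  .  .  .
  .  .  . 12  .  .  .  .  .  .  .  .  .  .  .  .  .  .  .  .  .  .  .  .  .  .  .
  .  .  .  .  .  .  .  .  .  .  .  .  .  .  .  .  .  .  .  .  .  .  .  .  .  .  .
  .  .  .  .  .  .  .  .  .  .  .  .  .  .  .  .  .  .  .  .  .  .  .  .  .  .  .
  .  .  .  .  . 
[... 1497 characters left out ...]
 .  .  .  .  .  .  .  .  .  .  .  .  .  .  .
  . 30 30 32 26  .  .  .  .  .  .  .  .  .  .  .  .  .  .  .  .  .  .  .  .  .  .
  . 33 32 31 30 19  .  .  .  .  .  .  .  .  .  .  .  .  .  .  .  .  .  .  .  .  .
  .  . 12  .  .  .  .  .  .  .  .  .  .  .  .  .  .  .  .  .  .  .  .  .  .  .  .
  .  .  .  .  .  .  .  .  .  .  .  .  .  .  .  .  .  .  .  .  .  .  .  .  .  .  .
  .  .  .  .  .  .  .  .  .  .  .  .  .  .  .  .  .  .  .  .  .  .  .  .  .  .  .
  .  .  .  .  .  .  .  .  .  .  .  .  .  .  .  .  .  .  .  .  .  .  .  .  .  .  .
  . 34  .  .  .  .  .  .  .  .  .  .  .  .  .  .  .  .  .  .  .  .  .  .  .  .  .
  .  .  .  .  .  .  .  .  .  .  .  .  .  .  .  .  .  .  .  .  .  .  .  .  .  .  .
```

>>> move_arm([
  {"translation": [0.05,0.08,0.8],"rot": [0,0,0],"hand": -1},
  {"translation": [0.05,0.08,1.8],"rot": [0,0,0],"hand": -1},
  {"translation": [0.05,0.08,2.7],"rot": [0,0,0],"hand": -1},
  {"translation": [0.05,0.08,3.3],"rot": [0,0,0],"hand": -1},
  {"translation": [0.05,0.08,3.5],"rot": [0,0,0],"hand": -1},
  {"translation": [0.05,0.08,3.5],"rot": [0,0,0],"hand": -1},
])

```text
clock: 26.55
position: [0.5753, 0.2542, 0.1494]
tool_rot: [0.819, 0.574, 0.0, 0.0]
contact_force: [-0.3, -0.2, -4.9]
width: 0.0147
gripper_force: 91.1
```

```bash
python3 - <<'E'
from h import *
a=[]
for i in range(5):
    a.append(r.read_state()['position']); r.camera('wrist')
print(np.mean(a,0),np.std(a,0))
s=st(); s=dict(s); s['position']=np.mean(a,0); to([.5757,.2538,.1335],Rd(70.15),s)
E
```

```text
[0.57566749 0.25442641 0.15002044] [0.00018331 0.00010875 0.00032252]
t 26.8 p [0.5757 0.2545 0.1501] xyaw 70.09 z [ 0.002  0.    -1.   ] F [-0.6  0.2 -4.8] j [ 0.29  0.46  0.03  1.14 -0.    2.21] w 0.0146
trans [-0.02  0.01  0.66] rot [ 0.01 -0.01 -0.01]
```

>>> move_arm([
  {"translation": [0,0,0.2],"rot": [0,0,0],"hand": -1},
  {"translation": [0,0,0.4],"rot": [0,0,0],"hand": -1},
  {"translation": [0,0,0.55],"rot": [0,0,0],"hand": -1},
  {"translation": [0,0,0.64],"rot": [0,0,0],"hand": -1},
  {"translation": [0,0,0.68],"rot": [0,0,0],"hand": -1},
  {"translation": [0,0,0.68],"rot": [0,0,0],"hand": -1},
])

```text
clock: 27.55
position: [0.575, 0.2543, 0.1339]
tool_rot: [0.819, 0.574, 0.0, 0.0]
contact_force: [-4.5, -1.9, 5.2]
width: 0.0145
gripper_force: 92.7
```

```bash
python3 - <<'E'
from h import *
s=st()
P,I,U=cloud(r.camera('side'))
q=R.from_quat(s['tool_rot']); L=q.inv().apply(P-s['position']); m=(abs(L[:,0])<.1)&(abs(L[:,1])<.1)&(L[:,2]>.045)&(L[:,2]<.072)
print(rect(P[m]))
c=r.camera('side')
st()
E
```

```text
t 27.55 p [0.575  0.2543 0.1339] xyaw 70.09 z [ 0.001  0.    -1.   ] F [-4.5 -1.9  5.2] j [ 0.29  0.46  0.    1.11 -0.    2.21] w 0.0145
(array([572. , 256.7]), array([134.5, 173.1]), 70.0)
t 27.65 p [0.575  0.2543 0.1339] xyaw 70.1 z [ 0.001  0.    -1.   ] F [-3.6 -1.5  5.7] j [ 0.29  0.46  0.    1.11 -0.    2.21] w 0.0142
```

It's seated at the same height as when I gripped it. I release and withdraw.

>>> move_arm([
  {"translation": [0,0,-0.03],"rot": [0,0,0],"hand": -0.3},
  {"translation": [0,0,-0.03],"rot": [0,0,0],"hand": 0.3},
  {"translation": [0,0,-0.03],"rot": [0,0,0],"hand": 0.7},
  {"translation": [0,0,-0.03],"rot": [0,0,0],"hand": 0.7},
  {"translation": [0,0,-0.8],"rot": [0,0,0],"hand": 0.7},
  {"translation": [0,0,-2.5],"rot": [0,0,0],"hand": 0.7},
  {"translation": [0,0,-4.5],"rot": [0,0,0],"hand": 0.7},
  {"translation": [-2,-1,-6],"rot": [0,0,0],"hand": 0.7},
  {"translation": [-4,-2,-6],"rot": [0,0,0],"hand": 0.7},
  {"translation": [-6,-3,-6],"rot": [0,0,0],"hand": 0.7},
])

```text
clock: 28.9
position: [0.4527, 0.1379, 0.2829]
tool_rot: [0.819, 0.574, 0.001, 0.001]
contact_force: [0.4, -1.3, 0.7]
width: 0.0729
gripper_force: 0.0
```

```bash
python3 - <<'E'
from h import *
st()
for n in ('top','side'):
    P,I,U=cloud(r.camera(n))
    m=(abs(P[:,0]-.575)<.1)&(abs(P[:,1]-.255)<.11)&(P[:,2]>.125)&(P[:,2]<.17)&(I.max(1)<60); g=P[m]; print(rect(g),g[:,2].max().round(3))
    Q=Rd(70.2).inv().apply(P-[.575,.254,0])*1000; x,y,z=Q[:,1],Q[:,0],-Q[:,2]
    for lab,mm in (('lip-x',(x<-76)&(x>-82)),('lip+x',(x>76)&(x<82))):
        for sg in (-1,1):
            k=mm&(sg*y>15)&(abs(y)<55)&(z>55)&(z<90); print(n,lab,sg,k.sum(),np.median(z[k]).round(1) if k.any() else None)
look('end',{'side':(180,190,260,190,1.6),'top':(170,170,320,160,1.1)})
E
```

```text
t 28.9 p [0.4527 0.1379 0.2829] xyaw 70.11 z [ 0.002 -0.    -1.   ] F [ 0.4 -1.3  0.7] j [ 0.13  0.1  -0.12  1.35 -0.    2.04] w 0.0729Traceback (most recent call last):
  File "<stdin>", line 5, in <module>
    return umr_maximum(a, axis, None, out, keepdims, initial, where)
ValueError: zero-size array to reduction operation maximum which has no identity
```

```bash
python3 - <<'E'
from h import *
P,I,U=cloud(r.camera('side'))
m=(abs(P[:,0]-.575)<.1)&(abs(P[:,1]-.255)<.11)&(P[:,2]>.125)&(P[:,2]<.17)&(I.max(1)<70); g=P[m]; print(len(g),rect(g) if len(g) else 0)
Q=Rd(70.2).inv().apply(P-[.575,.254,0])*1000; x,y,z=Q[:,1],Q[:,0],-Q[:,2]
for lab,mm in (('lip-x',(x<-76)&(x>-82)),('lip+x',(x>76)&(x<82))):
    for sg in (-1,1):
        k=mm&(sg*y>15)&(abs(y)<55)&(z>55)&(z<90); print(lab,sg,k.sum(),np.median(z[k]).round(1) if k.any() else None)
look('end',{'side':(180,190,260,190,1.6),'top':(170,170,320,160,1.1)})
E
```

```text
485 (array([569., 258.]), array([89.7, 15.9]), 69.0)
lip-x -1 26 71.3
lip-x 1 28 71.1
lip+x -1 0 None
lip+x 1 34 74.1
(304, 768, 3)
```

View pics/end.png

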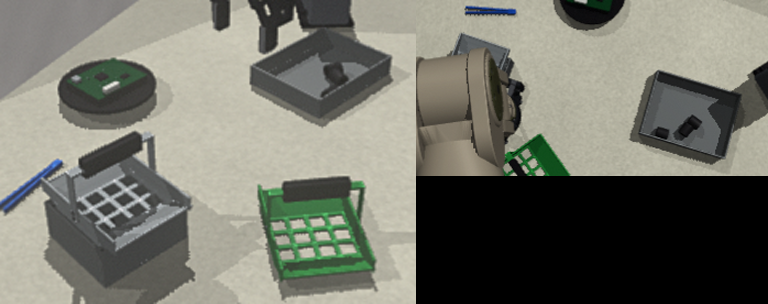

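The final view shows the sieve seated and empty on the catch box at (118,210), and the cores in the tray at (335,72) and top (690,125). The earlier map counted three there. Its grip position matches the start within 1 mm.

```bash
python3 -c "
from bench import r
print(r.hand_in())"
```

```text
the job is handed in; nothing more can be done
None
```

The job is handed in at about 29 s of the 64 s allowed: all four beads are in the catch box, all three cores are in the tray, and the empty sieve is back in its seat within about 1 mm of where it started.

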